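Fetch the doll's bath from behind the front exhibits

TASK

The doll's bath behind the three exhibits is wanted in the workshop: first clear the nesting doll, the nutcracker and the lidded jar away, standing them all upright on the padded tray, then set the bath upright into the cut-out of the foam transport tray. After that put the three exhibits back, each upright on the stand it came from, in the middle of it as before, with the doll and the nutcracker facing the way they did. Set everything down gently without dropping or tipping it, and leave the clock and the horse where they are.

Things in the scene. Friction and masses are not known exactly. Their poses are not given: they have to be found in the camera images.
- nesting_doll: Loose turned wooden nesting doll, egg-shaped, no arms, 115 mm tall, widest 55 mm at 32 mm up, 43 mm across at 66 to 92 mm up; grip from above, fore and aft, centre 78 mm up. Origin: centre of underside; z up, face along its -x. Starts centred on one of three equal fixed stands (64 mm discs, tops 26 mm above the table) in a row before the bath, some 78 mm apart; who stands on which changes.
- doll_face (a point): Point on the nesting doll's face, 22 mm in front of its axis (its own -x), 90 mm above its underside.
- nutcracker: Loose wooden nutcracker soldier with arms, beard and flat black hat, 115 mm tall, square base of 46 mm. Origin: centre of underside; z up, face along its own -x. Beard and hair are flat faces 40 mm apart along its x, 18 mm wide, 62 to 84 mm up: grip there from above, along its own x, grip centre 80 mm up. Starts centred on one of the three stands.
- nutcracker_face (a point): Point on the nutcracker's face, 20 mm in front of its axis (its own -x), 88 mm above its underside.
- jar: Loose white porcelain jar, round, 112 mm tall with the knob of its fixed lid, foot 44 mm across, widest 58 mm across at 52 to 70 mm up. Origin: centre of underside; z up. Its facing does not matter. Grip its shoulder from above, fore and aft (its neighbours are close on either side), grip centre 72 mm up. Starts centred on one of the three stands.
- bath: Loose white doll's bath on four feet, standing on the 20 mm high deck behind the row. 112 mm long (its x), 52 mm wide (its y, flat upright sides over the middle 60 mm), 46 mm high; tap at its +x end up to 57 mm. Origin: centre of underside, level with the feet; z up. Grip across its width at the middle, from above, grip centre 38 mm up, fingertips clear of the foam. Either way round will do.
- padded_tray: Fixed plywood tray with grey felt floor, to the left or right of the deck (it swaps sides with the foam tray). Outside 320 mm (its x) by 150 mm (its y), rim 18 mm high, 8 mm thick. Origin: centre of underside; felt floor 304 by 134 mm, 10 mm above the origin. The exhibits stand here, their middles 15 mm or more in from the rim, while the bath is taken out.
- foam_tray: Fixed grey transport tray filled with dark foam, on the other side of the deck. Outside 220 mm (its x) by 150 mm (its y), 28 mm high. In its middle a rectangular cut-out for the bath, 130 mm along its x by 74 mm along its y, 12 mm deep, its floor 16 mm above the origin. Origin: centre of underside.
- clock: Loose small wooden mantel clock, 46 mm wide, 77 mm high, at a rear corner of the deck, not to be disturbed. Origin: centre of underside.
- horse: Loose small wooden horse on a wheeled board, 70 mm long, 82 mm high, at the other rear corner of the deck, not to be disturbed. Origin: centre of underside.

How it is judged:
By the outcome, as a careful person would: the job done as asked, in the order asked, and still so for the second after the job is handed in, with the robot touching nothing.
It also fails if it takes over 147 s, if anything falls off the work surface, if the arm or the gripper's body presses on something with over 40 N, if the wrist force passes 120 N, or if a joint passes its speed limit or range.

ROBOT

A 6-joint arm with a two-finger parallel gripper is mounted at the origin on the work surface. World frame = base frame: x ahead of the robot, y to its left, z up, the work surface at z = 0. Lengths are in m, angles in rad, forces in N, time in s.
With the tool pointing down it reaches from about 0.35 to 1 m from the base axis. Payload 7.1 kg.
Tool frame: the origin (TCP) lies between the finger pads; the fingertips stand 22 mm ahead of it and the grasp point (between the pads) lies 3 mm ahead of it; x points along the fingers, y is the direction in which the jaws open and shut, and the axes are right-handed (so a half turn about x gives the same grasp; the last joint's range is limited). The gripper opens to 85 mm and grips with 20 to 120 N. Pads are 22 mm wide; open, the fingers measure 114 mm over their backs; the gripper's body (76 mm by 85 mm) begins 54 mm behind the grasp point. The pads swing forward as they close: fully open they stand 13 mm farther back than shut.
Start: joints at [-0.019, 0.423, 1.63, -0, 1.089, -0.019], TCP at [0.625, 0, 0.253] pointing down, gripper open.
Joint ranges: [-3, 3], [-0.9, 2.11], [0.09, 2.58], [-1.31, 4.45], [0.11, 2.69], [-2.54, 2.54]. Speed limits (rad/s): [2.39, 2.39, 3.01, 3.14, 3.14, 3.14].

INTERFACE

Orientations are given as a rotation vector (axis times angle).
In Python, from rig import manip gives the robot as it stands. The module is installed in compiled form; this text tells all that it offers. Calls block until the motion is done:
- manip.move_to(position, orientation): joint-space move of the TCP to a pose.
- manip.servo_line(position, orientation=None, rate=0.15): straight line of the TCP; orientation=None keeps the orientation; rate is the mean speed in m/s.
- manip.set_joints(angles): joint-space move.
- manip.command_gripper(opening, f_grip=None): finger opening in m; f_grip is the grip in N (None keeps the last); returns when the fingers have stopped.
- manip.hold(seconds).
- manip.solve_ik(position, orientation): joint angles nearest the present ones, or None.
- manip.camera(name): name is "scene" or "side" or "wrist"; returns a dict with "image" (480x640x3 uint8, red, green, blue), "fx", "fy", "cx", "cy" (pixels), "k1" (the pictures are not rectified: a ray, as slopes to the right and down, at radius r is drawn at 1 + k1 r^2 times it, then the intrinsics apply), "cam_to_world" (4x4, takes a point from camera to world coordinates); the wrist camera has in their place "mount" (4x4, takes a point from camera to tool coordinates, whose origin is the TCP and whose axes are the tool frame's). Camera axes: x right, y down, z forward; pixel columns grow to the right and rows downward; lengths in m; the calibration is good to about 2 mm. A picture is of the moment at which its call begins: read the wrist's pose just before it. There is no depth.
A pose or a line that the arm cannot do raises manip.IKError and nothing moves.
- manip.sign_off(): hands the job in, once; it reports no verdict.
Readings, each from a call of its own:
- manip.get_time(): time.
- manip.get_joint_positions(): joint angles.
- manip.get_joint_vel(): joint speeds.
- manip.get_tau(): joint torques, N m.
- manip.get_position(): TCP position.
- manip.get_ee_rot(): TCP orientation.
- manip.get_contact_force(): force on the tool from outside, world axes, zero at the start.
- manip.get_torque(): the same for the moment, N m.
- manip.get_width(): finger opening in m.
Only numpy, scipy, OpenCV 4.12 (cv2) and the standard library are available. Lean on these libraries where they do the work, as an engineer would, in place of code of your own. Each camera call takes 0.05 s, during which the arm holds its last target. There are 200 camera calls.

## Working session

There is one attempt and no reset: what is moved stays moved. The work goes in short steps, each a Python script; the robot and the scene stay as the last script left them, time stands still between calls to the robot, and variables do not carry over. Pictures are saved under pics/ and viewed, about 12 in all and at most 16, crops included, and the job is handed in when it is done.

```bash
mkdir -p pics
cat > h.py <<'E'
import numpy as np, cv2
from rig import manip as m
from scipy.spatial.transform import Rotation as R
def snap(n,f):
    p=None
    if n=="wrist": p=(np.array(m.get_position()),np.array(m.get_ee_rot()))
    c=m.camera(n)
    if p:
        T=np.eye(4);T[:3,:3]=R.from_rotvec(p[1]).as_matrix();T[:3,3]=p[0];c["cam_to_world"]=T@np.array(c["mount"])
    cv2.imwrite(f"pics/{f}.png",c["image"][:,:,::-1])
    np.savez(f"pics/{f}.npz",**{k:np.array(c[k]) for k in("fx","fy","cx","cy","k1","cam_to_world","image")})
    return c
def K(c): return np.array([[c["fx"],0,c["cx"]],[0,c["fy"],c["cy"]],[0,0,1.]]).astype(float)
def ray(c,px):
    px=np.atleast_2d(px).astype(float)
    d=(px-[float(c["cx"]),float(c["cy"])])/[float(c["fx"]),float(c["fy"])]
    u=d.copy()
    for _ in range(30): u=d/(1+float(c["k1"])*(u**2).sum(1,keepdims=True))
    T=np.array(c["cam_to_world"])
    return T[:3,3],np.c_[u,np.ones(len(u))]@T[:3,:3].T
def onz(c,px,z):
    o,d=ray(c,px); return o+d*((z-o[2])/d[:,2:])
def proj(c,P):
    T=np.linalg.inv(np.array(c["cam_to_world"])); q=np.atleast_2d(P)@T[:3,:3].T+T[:3,3]
    u=q[:,:2]/q[:,2:]; u=u*(1+float(c["k1"])*(u**2).sum(1,keepdims=True))
    return u*[float(c["fx"]),float(c["fy"])]+[float(c["cx"]),float(c["cy"])]
def down(yaw): # jaw axis (tool y) horizontal at world angle yaw, tool x down
    y=np.array([np.cos(yaw),np.sin(yaw),0]);x=np.array([0,0,-1.])
    return R.from_matrix(np.c_[x,y,np.cross(x,y)]).as_rotvec()
def load(f): return dict(np.load(f"pics/{f}.npz"))
E
python3 - <<'E'
from h import *
for n in("scene","side","wrist"):
    c=snap(n,n+"0"); print(n,c["fx"],c["k1"],np.round(c["cam_to_world"],3).tolist())
print(m.get_ee_rot(),R.from_rotvec(m.get_ee_rot()).as_matrix().round(2).tolist(),m.get_width(),m.get_time())
E
```

```text
scene 483.56867939201095 -0.10164975911125317 [[0.178, 0.723, -0.668, 1.18], [0.984, -0.118, 0.135, -0.139], [0.019, -0.681, -0.732, 0.739], [0.0, 0.0, 0.0, 1.0]]
side 435.6841614415553 -0.09154990162302198 [[0.996, -0.041, 0.08, 0.54], [-0.09, -0.517, 0.851, -0.833], [0.007, -0.855, -0.519, 0.599], [0.0, 0.0, 0.0, 1.0]]
wrist 331.67934818106033 -0.05899541916283035 [[1.0, -0.001, -0.001, 0.626], [-0.001, -0.945, -0.326, 0.084], [-0.001, 0.326, -0.945, 0.374], [0.0, 0.0, 0.0, 1.0]]
[ 1.20863177  1.21011029 -1.21002837] [[-0.0, 1.0, 0.0], [0.0, 0.0, -1.0], [-1.0, -0.0, -0.0]] 0.08512855023453796 0.15
```

View pics/scene0.png

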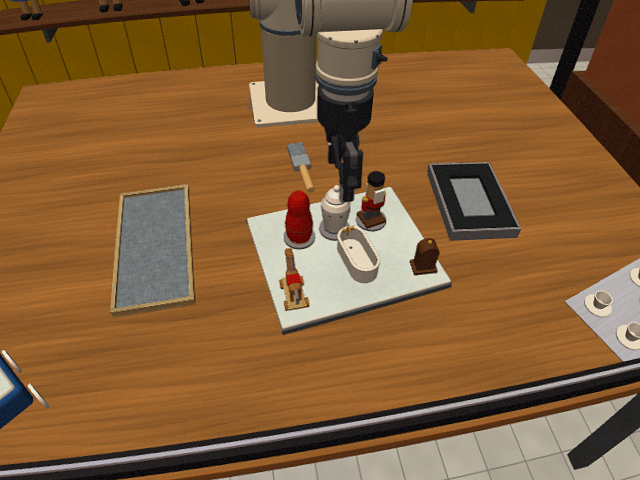

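View pics/side0.png

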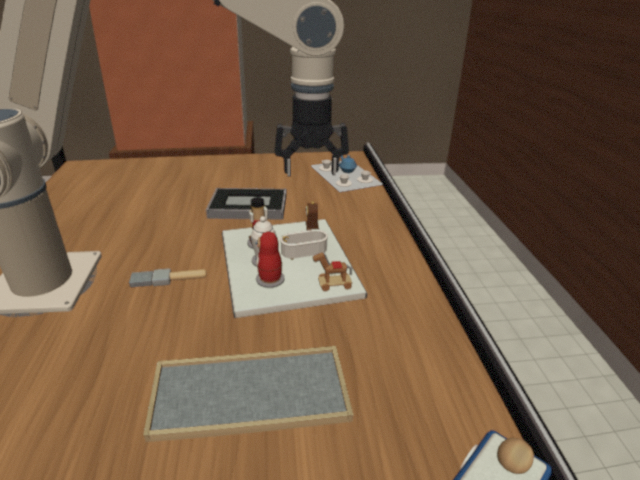

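View pics/wrist0.png

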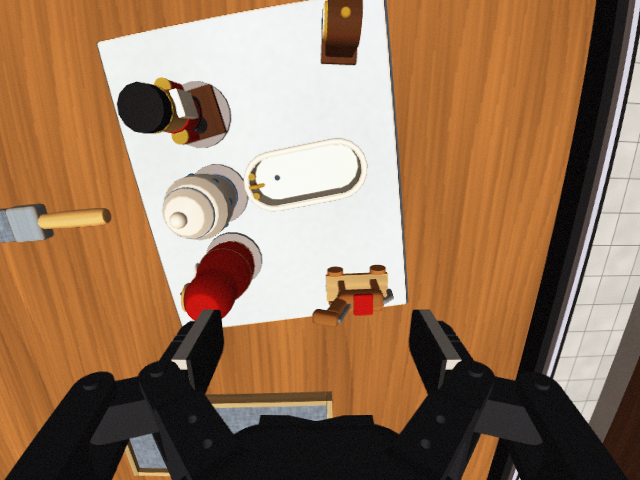

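The scene shows the padded tray at −y and the foam tray at +y. In the row, nutcracker, jar and doll stand at wrist pixels (205,112), (215,190) and (235,255), with the bath at about (306,174). I'll do rough localisation, then take closer wrist views.

Run:
```python
from h import *
c=load("wrist0");s=load("scene0");d=load("side0")
np.set_printoptions(precision=3,suppress=True)
print("deck",onz(c,[[99,42],[407,303],[388,0]],.02).tolist())
print("discs",onz(c,[[203,112],[217,190],[232,258]],.026))
print("bath rim ends",onz(c,[[246,185],[367,160]],.066))
print("padded scene",onz(s,[[119,193],[188,186],[193,300],[112,311]],.018))
print("padded side",onz(d,[[157,361],[337,349],[350,415],[150,434]],.018))
print("foam scene",onz(s,[[428,165],[490,163],[518,234],[450,237]],.028))
print("cut scene",onz(s,[[449,178],[480,177],[500,213],[466,217]],.028))
```

```text
deck [[0.4144296824211682, 0.17097676004953216, 0.020000000000000018], [0.7358544554286841, -0.11297134143841461, 0.020000000000000018], [0.6928482297190105, 0.20179558404101808, 0.020000000000000018]]
discs [[ 0.514  0.103  0.026]
 [ 0.521  0.025  0.026]
 [ 0.531 -0.052  0.026]]
bath rim ends [[0.561 0.036 0.066]
 [0.672 0.059 0.066]]
padded scene [[ 0.335 -0.431  0.018]
 [ 0.338 -0.278  0.018]
 [ 0.651 -0.266  0.018]
 [ 0.653 -0.411  0.018]]
padded side [[ 0.326 -0.277  0.018]
 [ 0.649 -0.272  0.018]
 [ 0.648 -0.414  0.018]
 [ 0.343 -0.426  0.018]]
foam scene [[0.363 0.274 0.028]
 [0.377 0.425 0.028]
 [0.604 0.388 0.028]
 [0.588 0.243 0.028]]
cut scene [[0.415 0.307 0.028]
 [0.422 0.38  0.028]
 [0.54  0.376 0.028]
 [0.54  0.298 0.028]]
```

Run:
```python
from h import *
o=down(0)
for n,p in(("b",(.61,.03,.24)),("f",(.42,.03,.24)),("foam",(.48,.31,.25))):
    m.move_to(p,o); m.hold(.3); snap("wrist",n)
m.move_to((.52,-.02,.25),o)
print(m.get_time())
b=load("b")["image"];f=load("f")["image"]
for n,i in(("b",b),("f",f)): cv2.imwrite(f"pics/{n}L.png",cv2.resize(i[:,:,::-1],(800,600),interpolation=cv2.INTER_CUBIC))
```

```text
4.6167
```

View pics/bL.png

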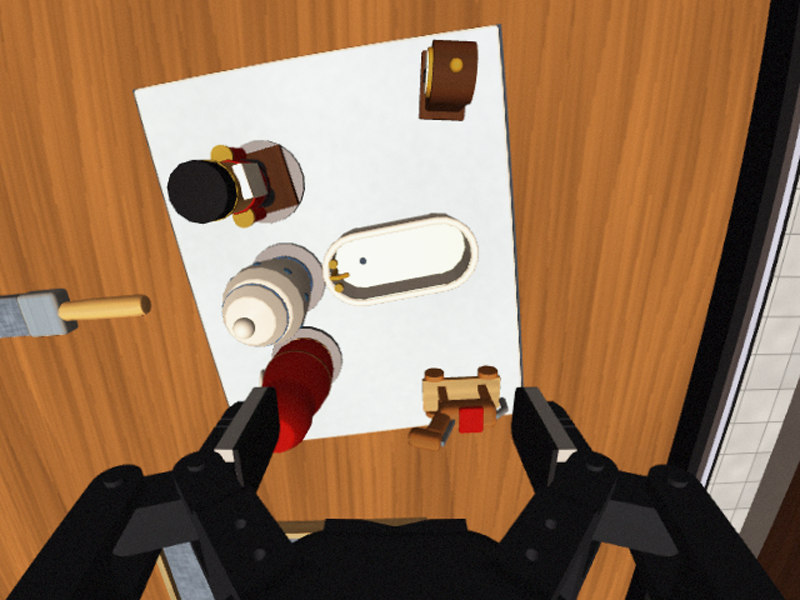

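View pics/fL.png

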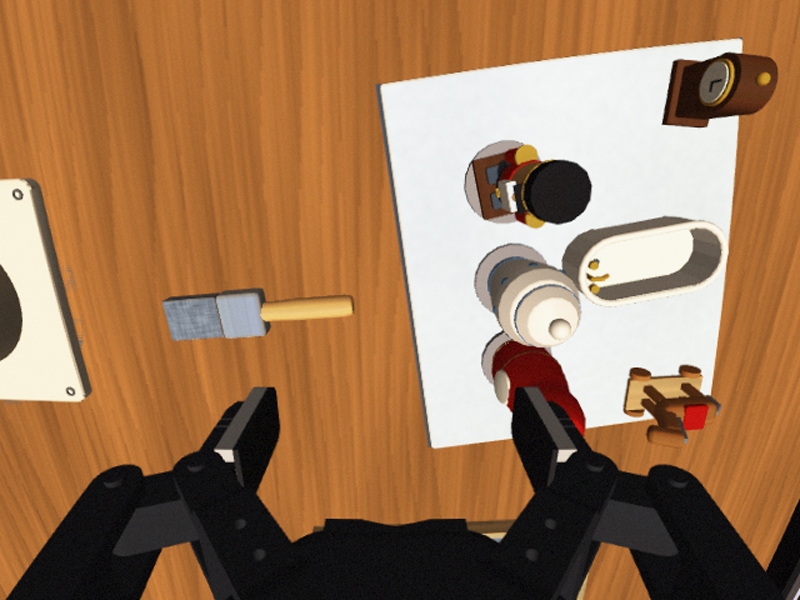

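View pics/foam.png

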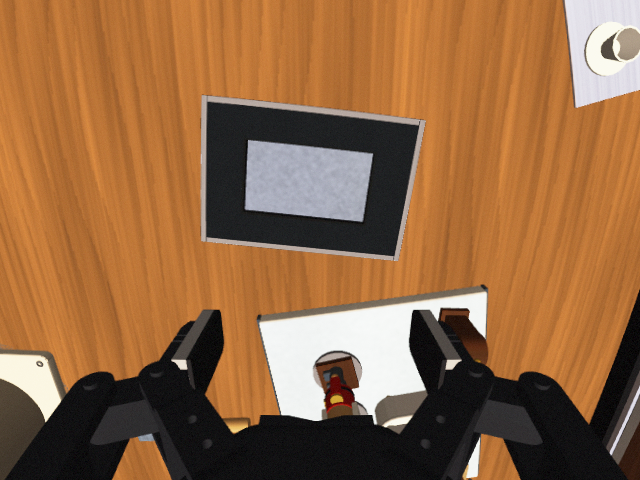

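Views b and f show all three discs: nutcracker about (285,180)/(505,180), jar (285,280)/(515,285), doll (310,360)/(515,370). The foam view shows the cut-out with corners (247,140), (372,153), (364,221), (245,210). I'll fit the discs and check them in enlarged overlays.

```bash
cat > fit.py <<'E'
from h import *
from scipy.optimize import least_squares
np.set_printoptions(precision=4,suppress=True)
b=load("b");f=load("f")
P={"nut":([(262,141),(298,165),(304,187),(290,213)],[(508,140),(475,160),(465,185),(473,210)]),
"jar":([(285,243),(323,280),(318,305)],[(510,243),(480,262),(475,280),(485,307)]),
"doll":([(305,328),(340,352),(335,375)],[(482,360),(492,338)])}
C={}
for k,(pb,pf) in P.items():
    Q=[onz(c,np.array(p)/1.25,.026)[:,:2] for c,p in((b,pb),(f,pf))]
    for q in Q+[np.vstack(Q)]:
        r=least_squares(lambda x:np.linalg.norm(q-x,axis=1)-.032,q.mean(0)); print(k,r.x,r.fun*1e3)
    C[k]=r.x
E
cat >> fit.py <<'E'
t=np.linspace(0,2*np.pi,200)
rows=[]
for c in(b,f):
    x=proj(c,[[*C["jar"],.03]])[0]; x0=int(x[0])-100;y0=int(x[1])-125; S=4
    x0=max(x0,0);y0=max(y0,0)
    im=cv2.resize(c["image"][y0:y0+150*1+50,x0:x0+133][:,:,::-1],None,fx=3,fy=3,interpolation=cv2.INTER_CUBIC)
    for k in C:
        uv=proj(c,np.c_[C[k][0]+.032*np.cos(t),C[k][1]+.032*np.sin(t),0*t+.026])
        cv2.polylines(im,[np.round(((uv-[x0,y0]+.5)*3-.5)).astype(int)],True,(0,255,0),1)
    print(x0,y0,im.shape);rows.append(im)
cv2.imwrite("pics/ov1.png",np.hstack(rows))
E
python3 fit.py
```

```text
nut [0.5083 0.0997] [-0.7389 -0.0621  0.849  -1.1181]
nut [0.5098 0.099 ] [ 0.6196 -0.808   0.462   0.2311]
nut [0.5091 0.0994] [-0.4862 -0.6116  0.0736 -1.8351  0.214  -1.6404 -0.2681 -0.0963]
jar [0.5207 0.0194] [ 0.7092 -0.8583  1.0636]
jar [0.5213 0.0209] [-0.1079  0.3885 -0.3953  0.1057]
jar [0.5211 0.0203] [-0.1721 -1.3056  1.2956  0.4578  0.5325 -0.5566 -0.4499]
doll [ 0.5308 -0.0538] [-0.9338  1.2314 -1.2873]
doll [ 0.5327 -0.0524] [0. 0.]
doll [ 0.5315 -0.0537] [-1.0687  0.5265 -1.8553 -1.1592  0.009 ]
128 100 (600, 399, 3)
310 100 (600, 399, 3)
```

View pics/ov1.png

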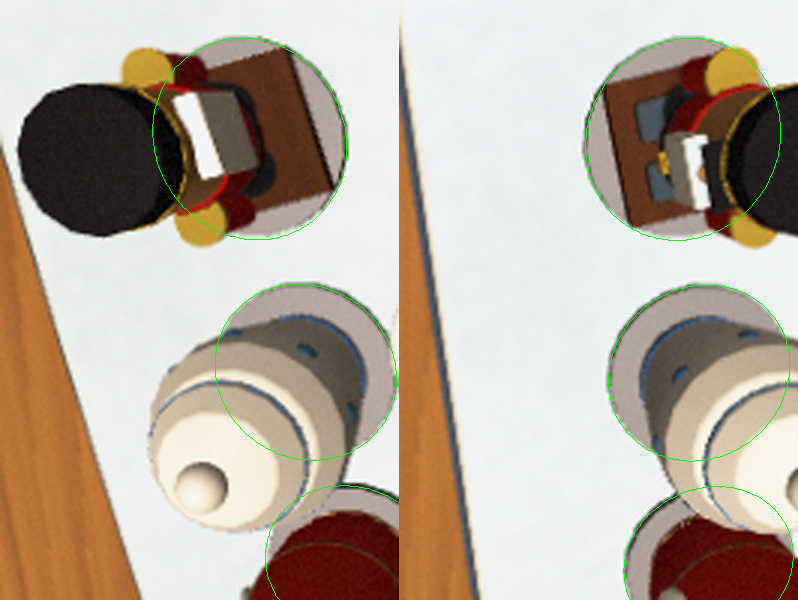

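Circles match the disc edges to about 1 mm. The nutcracker base edges run (290,55)–(335,187) in the left crop and (204,88)–(231,222) in the right one. Next: nutcracker yaw, bath outline, cut-out, with an overlay for the bath.

```bash
cat > fit2.py <<'E'
from h import *
np.set_printoptions(precision=4,suppress=True)
b=load("b");f=load("f");w=load("wrist0");fo=load("foam")
cr=lambda p,x0,y0:(np.array(p)+.5)/3-.5+[x0,y0]
for z in(.026,.034):
    B=onz(b,cr([(290,53),(335,187)],128,100),z)[:,:2];F=onz(f,cr([(204,88),(231,222)],310,100),z)[:,:2]
    for e in(B,F):
        d=e[0]-e[1]; print("nut z",z,"mid",e.mean(0),"len",np.linalg.norm(d),"yaw",np.arctan2(-d[0],d[1]))
    print(" centre",(B.mean(0)+F.mean(0))/2)
q=onz(fo,[(247,140),(372,153),(364,221),(245,210)],.028)[:,:2]
qo=onz(fo,[(203,96),(424,121),(397,260),(202,241)],.028)[:,:2]
for x in(q,qo):
    print("foam c",x.mean(0),"yaws",np.arctan2(*(x[1]-x[0])[::-1]),np.arctan2(*(x[2]-x[3])[::-1]),"L",np.linalg.norm(x[1]-x[0]),np.linalg.norm(x[2]-x[3]),np.linalg.norm(x[1]-x[2]),np.linalg.norm(x[0]-x[3]))
# bath: rim end points & sides
bc=np.array([.6165,.0475]);yaw=.2
import sys
if len(sys.argv)>1: bc=np.array([float(sys.argv[1]),float(sys.argv[2])]);yaw=float(sys.argv[3])
t=np.linspace(-np.pi/2,np.pi/2,40)
o=np.r_[np.c_[.030+.026*np.cos(t),.026*np.sin(t)],np.c_[-.030-.026*np.cos(t),-.026*np.sin(t)]]
o=o@np.array([[np.cos(yaw),np.sin(yaw)],[-np.sin(yaw),np.cos(yaw)]])+bc
ims=[]
for c in(b,f):
    x0,y0=(proj(c,[[*bc,.066]])[0]-[66,50]).astype(int)
    im=cv2.resize(c["image"][y0:y0+100,x0:x0+133][:,:,::-1],None,fx=3,fy=3,interpolation=cv2.INTER_CUBIC)
    cv2.polylines(im,[np.round((proj(c,np.c_[o,0*o[:,0]+.066])-[x0,y0]+.5)*3-.5).astype(int)],True,(0,255,0),1)
    print(x0,y0);ims.append(im)
cv2.imwrite("pics/bath1.png",np.hstack(ims))
E
python3 fit2.py
```

```text
nut z 0.026 mid [0.5306 0.1055] len 0.04369140594129073 yaw 0.2680972485015065
nut z 0.026 mid [0.4877 0.0946] len 0.04409659981267808 yaw 0.25972849373791657
 centre [0.5091 0.1   ]
nut z 0.034 mid [0.5325 0.1057] len 0.0426500250874044 yaw 0.26809724850150785
nut z 0.034 mid [0.4861 0.095 ] len 0.04304409987012639 yaw 0.25972849373791757
 centre [0.5093 0.1004]
foam c [0.473  0.3428] yaws -0.10359390198691765 -0.0977213650321528 L 0.12568241523232168 0.1273009806759557 0.07092690078000749 0.07164166561136302
foam c [0.4727 0.3411] yaws -0.10913334041558276 -0.10603843796487541 L 0.2165359683280085 0.21697725219940936 0.14770515115968225 0.1483772654326679
254 157
458 158
```

View pics/bath1.png

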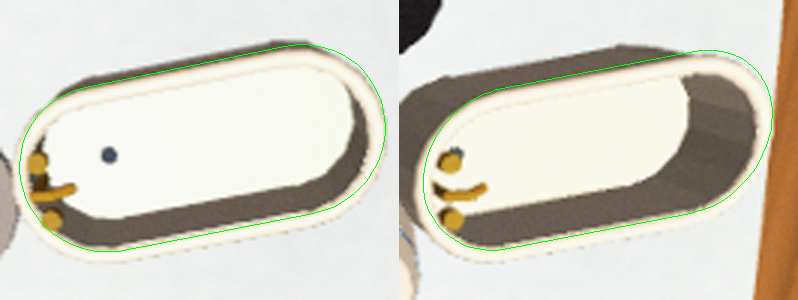

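The bath outline sits about 2 mm low and 1 mm left of my guess, so the centre is (0.6155, 0.0454), yaw 0.20. Nutcracker yaw is 0.264. Starting with the doll.

```bash
cat > act.py <<'E'
from h import *
np.set_printoptions(precision=4,suppress=True)
STAND=.026
NUT=dict(xy=(.5091,.0997),yaw=.264,g=.080,open=.065,F=40)
JAR=dict(xy=(.5211,.0203),yaw=.146,g=.072,open=.078,F=40)
DOLL=dict(xy=(.5315,-.0537),yaw=.146,g=.078,open=.068,F=40)
BATH=dict(xy=(.6155,.0454),yaw=.2+np.pi/2,g=.038,open=.075,F=40)
PAD=dict(doll=(.39,-.345),jar=(.48,-.345),nut=(.57,-.345))
def chk(s): print(s,"t%.1f"%m.get_time(),"p",np.array(m.get_position()),"F",np.array(m.get_contact_force()).round(1),"w%.4f"%m.get_width(),flush=True)
def pick(o,xy,z,lift=.08,yaw=None,approach=.07):
    y=o["yaw"] if yaw is None else yaw; r=down(y); zt=z+o["g"]+.003
    m.move_to((*xy,zt+approach),r); m.command_gripper(o["open"],o["F"])
    m.servo_line((*xy,zt),rate=.12); m.hold(.1); chk("at")
    m.command_gripper(0,o["F"]); m.hold(.2); chk("gripped")
    m.servo_line((*xy,zt+.02),rate=.06); m.servo_line((*xy,zt+lift),rate=.2); m.hold(.1); chk("lifted")
def place(o,xy,z,yaw=None,above=.04,up=.08):
    y=o["yaw"] if yaw is None else yaw; r=down(y); zt=z+o["g"]+.003
    p=np.array(m.get_position()); m.servo_line((*xy,p[2]),r,rate=.2)
    m.servo_line((*xy,zt+.004),rate=.1); m.hold(.2); f0=m.get_contact_force()[2]; k=.004
    while k>-.004:
        k-=.001; m.servo_line((*xy,zt+k),rate=.02); m.hold(.05)
        if m.get_contact_force()[2]-f0>2: break
    chk(f"down k={k:.3f} f0={f0:.1f}")
    m.command_gripper(o["open"]); m.hold(.1); chk("released")
    m.servo_line((*xy,zt+k+up),rate=.2)
E
python3 - <<'E'
from act import *
pick(DOLL,DOLL["xy"],STAND); place(DOLL,PAD["doll"],.010)
snap("side","s1"); chk("end")
E
```

```text
at t6.2 p [ 0.5322 -0.0538  0.1078] F [-0.7 -0.1 -0.5] w0.0680
gripped t6.8 p [ 0.5319 -0.0538  0.108 ] F [-1.5 -0.3  6.3] w0.0430
lifted t7.8 p [ 0.5304 -0.0536  0.1855] F [-0.7  0.9 -2.2] w0.0431
down k=0.001 f0=-1.5 t11.7 p [ 0.3901 -0.3451  0.0922] F [-0.7  1.   1.5] w0.0429
released t12.2 p [ 0.39  -0.345  0.092] F [ 0.2 -0.5  0. ] w0.0679
end t12.8 p [ 0.3894 -0.3444  0.171 ] F [0.6 0.1 0. ] w0.0680
```

View pics/s1.png

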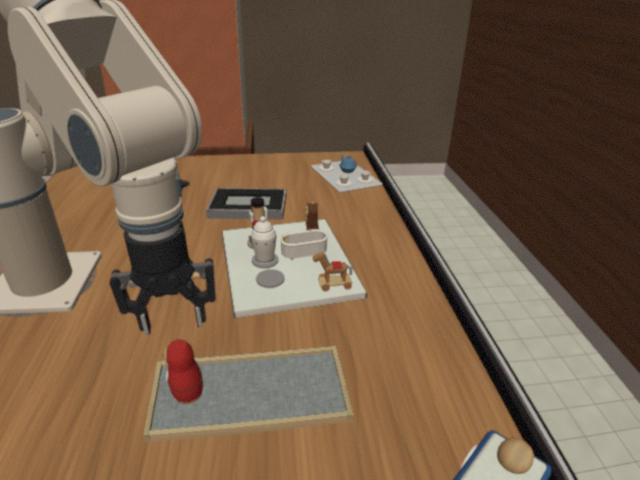

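The doll stands upright on the felt at pixel (184,375), and the row's right stand is empty at (270,279). Now the jar and the nutcracker.

Run:
```python
from act import *
p=m.get_position()
m.servo_line((.5,-.1,.2),rate=.3)
pick(JAR,JAR["xy"],STAND); place(JAR,PAD["jar"],.010)
m.servo_line((.5,-.1,.2),rate=.3)
pick(NUT,NUT["xy"],STAND); place(NUT,PAD["nut"],.010)
m.servo_line((.56,-.03,.25),down(0),rate=.3); m.hold(.3); snap("wrist","w2"); snap("side","s2"); chk("end")
s=cv2.resize(cv2.imread("pics/s2.png")[180:460,120:400],(560,560)); cv2.imwrite("pics/s2c.png",s)
```

```text
at t15.5 p [0.5218 0.0203 0.1018] F [-0.2 -1.1 -0.1] w0.0781
gripped t16.0 p [0.5215 0.0203 0.1021] F [-3.2 -0.3  8.6] w0.0556
lifted t17.1 p [0.52   0.0203 0.1795] F [-0.6  0.3 -2.3] w0.0554
down k=0.001 f0=-1.3 t21.2 p [ 0.4801 -0.3452  0.0863] F [-1.7  0.5  2.4] w0.0553
released t21.7 p [ 0.48   -0.345   0.0859] F [ 0.7 -0.3 -0.6] w0.0776
at t25.1 p [0.5097 0.0998 0.1098] F [ 0.2 -0.1 -0.4] w0.0648
gripped t25.7 p [0.5093 0.0997 0.1097] F [-1.6 -1.3  6. ] w0.0394
lifted t26.7 p [0.508  0.0995 0.1875] F [-1.1 -0.3 -0.5] w0.0393
down k=0.000 f0=-0.1 t31.6 p [ 0.5701 -0.3452  0.0938] F [-1.9 -0.1  5.9] w0.0394
released t32.0 p [ 0.57   -0.345   0.0929] F [-0.1  0.2  0.4] w0.0650
end t34.2 p [ 0.56   -0.0305  0.2499] F [ 0.6 -0.6  0.3] w0.0650
```

View pics/s2c.png

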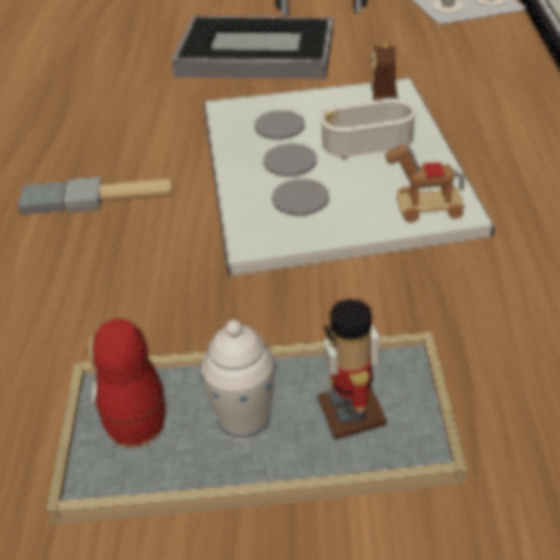

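View pics/w2.png

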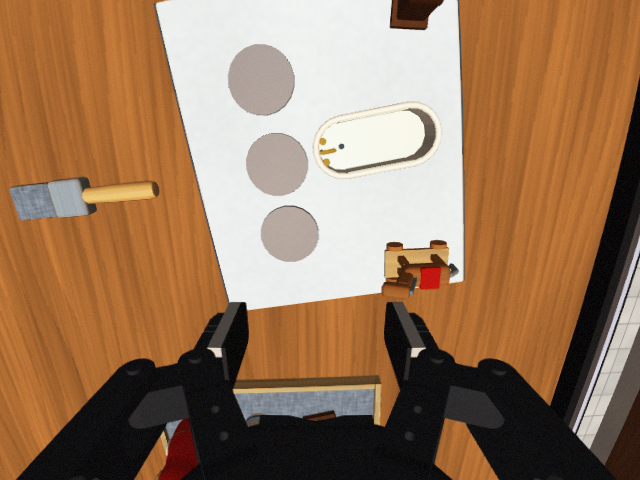

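All three exhibits stand upright on the felt. The empty discs are clear at (261,80), (277,164) and (290,233), so I'll refine the stand centres from these and move the bath.

Run:
```python
from act import *
c=load("w2"); im=c["image"].astype(int)
mask=((im.max(2)<200)&(im.min(2)>110)&(im.max(2)-im.min(2)<40)).astype(np.uint8)
n,l,st,ce=cv2.connectedComponentsWithStats(mask)
for i in range(1,n):
    if 2000<st[i,4]<6000 and ce[i][1]<280:
        cnt=max(cv2.findContours((l==i).astype(np.uint8),0,1)[0],key=cv2.contourArea)[:,0]
        q=onz(c,cnt,.026)[:,:2]; ctr,r=cv2.minEnclosingCircle((q*1e4).astype(np.float32))
        M=cv2.moments((q*1e5).astype(np.int32)); print(ce[i],np.array(ctr)/1e4,r/1e4,np.array([M["m10"],M["m01"]])/M["m00"]/1e5)
m.servo_line((.6155,.0454,.2),down(.2+np.pi/2),rate=.2)
pick(BATH,BATH["xy"],.020,lift=.12)
place(BATH,(.473,.3425),.016,yaw=-.104+np.pi/2,up=.10)
p=m.get_position(); m.servo_line((p[0],p[1]-.05,.26),down(0),rate=.2); m.hold(.2)
snap("wrist","w3"); snap("scene","sc3"); chk("end")
a=cv2.imread("pics/w3.png")
cv2.imwrite("pics/v3.png",cv2.resize(a,(800,600)))
```

```text
[260.8997  79.4823] [0.5091 0.0996] 0.03223478393554687 [0.5092 0.0999]
[276.6355 163.7117] [0.5215 0.0207] 0.03190293579101563 [0.5215 0.0206]
[ 49.1234 199.9671] [ 0.267  -0.0143] 0.04566962890625 [ 0.2677 -0.0138]
[289.2902 233.552 ] [ 0.5326 -0.0537] 0.03215328979492187 [ 0.5324 -0.054 ]
at t37.6 p [0.6162 0.0455 0.0619] F [-0.3  0.   1.3] w0.0752
gripped t38.1 p [0.616  0.0455 0.062 ] F [-1.5  0.3  6.4] w0.0515
lifted t39.4 p [0.6142 0.0453 0.1791] F [ 0.6 -0.1 -2.2] w0.0514
down k=0.000 f0=-2.4 t43.9 p [0.4731 0.3426 0.0579] F [-2.4 -1.1  8.3] w0.0511
released t44.4 p [0.473  0.3425 0.0569] F [ 0.5 -0.4  0.4] w0.0747
end t46.9 p [0.4725 0.2923 0.2599] F [-0.1  0.5  0.6] w0.0749
```

View pics/v3.png

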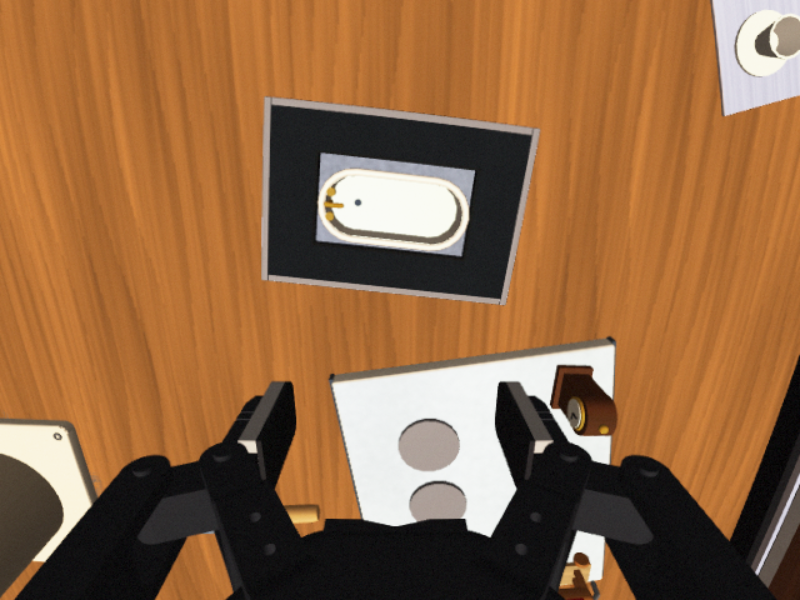

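The bath sits in the cut-out, with foam floor visible on all sides (centre ≈ (393,208)). The stand centres are confirmed to under 1 mm. Returning the exhibits.

Run:
```python
from act import *
m.servo_line((.5,-.05,.25),down(.264),rate=.3)
for o,k,xy in((NUT,"nut",(.5091,.0998)),(JAR,"jar",(.5214,.0205)),(DOLL,"doll",(.5323,-.0538))):
    m.servo_line((*PAD[k],.25),down(o["yaw"]),rate=.3)
    pick(o,PAD[k],.010,lift=.11,approach=.09); place(o,xy,STAND,up=.12)
m.servo_line((.61,.03,.24),down(0),rate=.2); m.hold(.3); snap("wrist","b2")
m.servo_line((.42,.03,.24),down(0),rate=.2); m.hold(.3); snap("wrist","f2"); snap("scene","sc4"); chk("end")
g=lambda n:cv2.imread(f"pics/{n}.png")
r=lambda n,x:cv2.resize(g(n)[20:360,x:x+453],(400,300))
cv2.imwrite("pics/cmp.png",np.vstack([np.hstack([r("b",80),r("f",187)]),np.hstack([r("b2",80),r("f2",187)])]))
```

```text
at t51.0 p [ 0.5707 -0.3454  0.0941] F [-0.2 -0.   1.4] w0.0649
gripped t51.6 p [ 0.5702 -0.3453  0.0938] F [-2.5 -0.5  6.4] w0.0395
lifted t52.8 p [ 0.5689 -0.3443  0.2008] F [-0.1 -0.2 -1.7] w0.0395
down k=0.000 f0=-1.6 t57.6 p [0.5089 0.0998 0.1096] F [-3.4 -0.5  7.1] w0.0396
released t58.0 p [0.5091 0.0998 0.1089] F [0.2 0.6 0.7] w0.0649
at t62.1 p [ 0.4806 -0.3454  0.0859] F [ 0.6 -0.9 -0.6] w0.0782
gripped t62.6 p [ 0.4803 -0.3455  0.0862] F [-1.5 -0.3  6.9] w0.0556
lifted t63.8 p [ 0.479  -0.3442  0.1931] F [-0.2  0.4 -2.5] w0.0555
down k=0.001 f0=-1.6 t68.0 p [0.5215 0.0205 0.1023] F [-1.4  0.3  2.2] w0.0555
released t68.4 p [0.5214 0.0205 0.102 ] F [-0.7 -0.3  0.6] w0.0778
at t72.2 p [ 0.3904 -0.3454  0.0918] F [-0.  -0.3  0.5] w0.0679
gripped t72.8 p [ 0.3903 -0.3454  0.0919] F [-1.6 -0.4  7.5] w0.0433
lifted t74.0 p [ 0.3891 -0.3442  0.1993] F [ 0.5  0.9 -2.2] w0.0431
down k=0.000 f0=-1.6 t78.2 p [ 0.5325 -0.0539  0.1079] F [-4.7 -0.5  9.7] w0.0432
released t78.7 p [ 0.5323 -0.0538  0.1069] F [-0.  -0.1 -0.7] w0.0680
end t82.0 p [0.4202 0.03   0.2399] F [ 0.1 -0.5 -0.7] w0.0681
```

View pics/cmp.png

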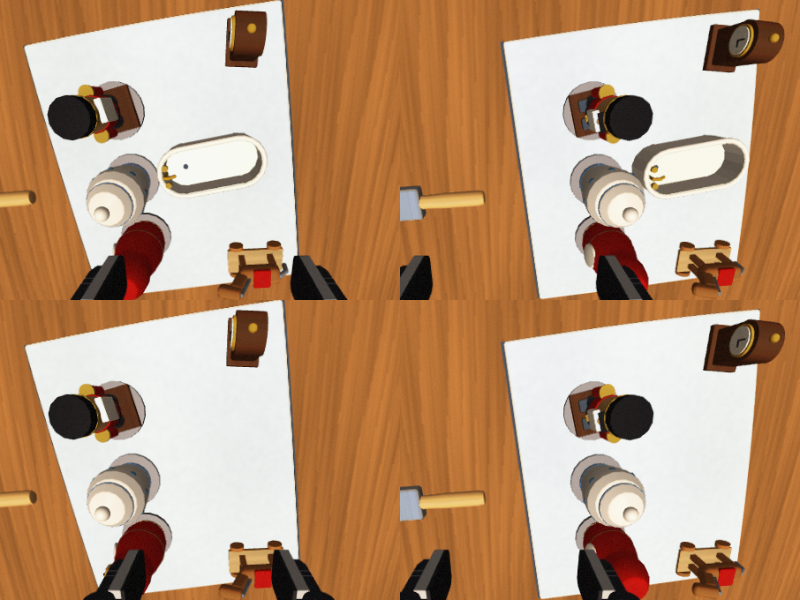

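View pics/sc4.png

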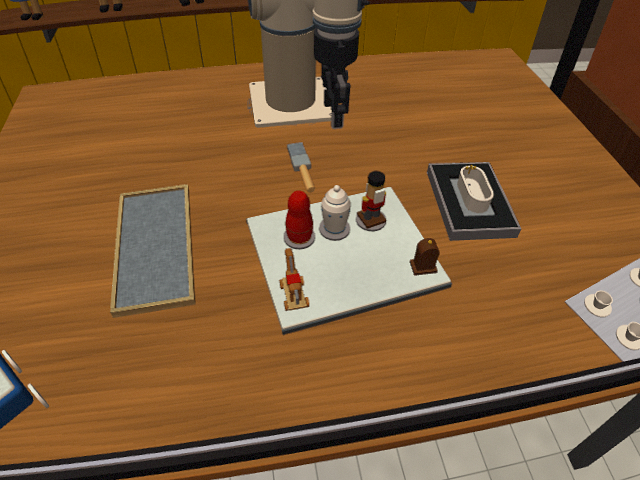

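Before and after match: the exhibits are in the same places and facings (nutcracker hat at (72,116)/(72,416), doll face at (588,250)/(590,548)), and the clock and horse have not moved. Handing in.

```bash
python3 -c "
from h import *
m.sign_off(); print(m.get_time())"
```

```text
the job is handed in; nothing more can be done
the job is handed in; nothing more can be done
```

The job is done and handed in at about 82 s on the robot's clock, against the 147 s limit. I moved the doll, jar and nutcracker upright onto the padded tray, then set the bath upright in the foam cut-out. The nutcracker, jar and doll then went back onto their own stands with the same grip yaw each was picked up with.

- **Stands:** With the stands empty, their centres matched my first estimates to within about 1 mm, and I used the refined values for putting things back.
- **Forces:** Wrist force readings, taken at each grip, lift and set-down, stayed below about 12 N.
- **Final pictures:** All three exhibits stand upright and centred on their stands. The bath lies within the cut-out with foam floor visible all round, and the clock and horse look unmoved.
- **Facing:** I compared the doll's and nutcracker's facing with the first pictures by eye only, and it looked unchanged; I did not re-measure it.

No check failed or disagreed.

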